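Gauge the bore of a bushing with a telescoping gauge

TASK

Take the telescoping bore gauge from its wooden stand, still locked, and insert it upright into the block with the wider bore until its flange is fully home on the block's top. With the gauge standing there, press its rocker to unlock it so that the plungers spring out against the bore, press the other end to lock it again, then draw the gauge out and stand it back in its wooden stand, upright, locked and holding the size it took. Work gently: force nothing into or against the block (about 40 N at the very most) and leave the other things on the worktop where they lie.

Things in the scene. Friction and masses are not known exactly. Their poses are not given: they have to be found in the camera images.
- gauge: loose steel bore gauge, about 0.3 kg, upright in its stand at the start; origin at the centre of its lower end, z up, x along its plungers and rocker. Upwards: head 28 mm diameter, 31 mm long, foot tapered; a square shoulder to the pilot, 42 mm diameter, 8.5 mm long, its lower 1.5 mm chamfered; stop flange 68 mm diameter from 40 to 46 mm above the origin; dark round handle 24 mm diameter from 46 to 100 mm; rocker bar on top
- gauge_grip (a point): middle of the gauge's handle, 74 mm above its lower end and 34 mm above the flange's underside; axes as the gauge's. Grip here from above, fingers closing along the gauge's y, across the rocker bar (60 mm long along x, up to 16 mm wide), which reaches 45 mm above this point
- lock (a joint): the rocker bar on the handle, pivot along the gauge's y, 36 mm above gauge_grip. 0 rad = locked, 0.44 = unlocked, with a hard stop at each; stays where it is left. Pushing down its raised end takes about 2 to 5 N. Inside, a coarse ratchet: the plungers are freed above about 0.25 rad and held when shut (below 0.06)
- lock_round_end (a point): on top of the rocker's round end (a disc 16 mm across), 26 mm from the pivot toward the gauge's +x: down when locked (33 mm above gauge_grip), up when unlocked (44 mm above it). Press here to lock
- lock_square_end (a point): on top of the rocker's plain square end, 26 mm from the pivot toward the gauge's -x: up when locked (44 mm above gauge_grip), down when unlocked (33 mm above it). Press here to unlock
- plunger (a joint): how far each of the two linked plungers stands out (m): 0 = drawn in, tips 14.5 mm from the gauge's axis; 0.011 = fully out, tips at 25.5 mm. A light spring (about 2 N each) pushes them out while the lock is open. Against the wide bore's wall it reads 0.0075 to 0.0085; locked there it still gives inward a little (to about 0.0065) but goes no farther out than about 0.0091, where it settles once out
- bushing_base: dark bolted foot plate, 104x136x10 mm, fixed to the worktop; origin under its centre, z up. It carries a cross slide and on that the grey bushing block with the wider bore, 84x84 mm, top face 60 mm above the worktop. The slides are clamped hard, each at an unknown setting up to 5 mm off centre along the plate's x and y, so the block's place on the plate must be seen or felt
- bushing_mid (a point): point above the middle of the foot plate, level with the bushing block's top face (60 mm above the worktop). The axis of the upright bore (44 mm diameter, 42 mm deep) passes up to 7 mm from it, to any side. The gauge's head goes in freely and can touch the bore's wall all round; its pilot enters only when centred within about 2 mm. With the gauge home, gauge_grip is 34 mm above this point
- small_bushing_mouth (a point): centre of the mouth of the bore of the other, smaller grey block (66x66 mm, bore 34 mm, top face 50 mm above the worktop), fixed on its own foot plate 74x110x10 mm: not to be gauged
- stand_mouth (a point): centre of the hole in the top of the wooden stand, 84x84x46 mm, fixed to the worktop; round hole 52 mm diameter right through, in whose rim the gauge hangs by its flange; z up. With the gauge in the stand, gauge_grip is 34 mm above this point
- masking_tape: roll of masking tape lying flat, 91 mm across, 19 mm high; origin under its centre; a bystander
- screwdriver: screwdriver, 197 mm long, lying flat; origin under its middle; a bystander
- small_carton: white small parts carton, 70x110x24 mm, lying flat; origin under its centre; a bystander
Not all that is in view belongs to the job. Leave any blue look-alike of the gauge alone. Of the things that look like the part that bears stand_mouth, take the one that is nearest to the robot's base at the start.

How it is judged:
By the outcome, as a careful person would: the job done as asked, in the order asked, and still so for the second after the job is handed in, with the robot touching nothing.
It also fails if it takes over 72 s, if anything falls off the work surface, if the arm or the gripper's body presses on something with over 40 N, if the wrist force passes 120 N, or if a joint passes its speed limit or range.

ROBOT

A 6-joint arm with a two-finger parallel gripper is mounted at the origin on a cart in front of the work surface, level with it; the furniture and walls round the work are solid. World frame = base frame: x ahead of the robot, y to its left, z up, the work surface at z = 0. Lengths are in m, angles in degrees, forces in N, time in s.
With the tool pointing down it reaches from about 0.325 to 0.925 m from the base axis. Payload 3.1 kg.
Tool frame: the origin (TCP) lies at the very end of the fingers, on their centre line; the grasp point (between the pads) lies 19 mm behind it; z points along the fingers, y is the line along which they close (so a half turn about z gives the same grasp; the last joint's range is limited). The gripper opens to 85 mm and grips with 20 to 120 N. Pads are 22 mm wide; open, the fingers measure 114 mm over their backs; the gripper's body (76 mm by 85 mm) begins 54 mm behind the grasp point. The pads swing forward as they close: fully open they stand 13 mm farther back than shut.
Start: joints at [69.488, 12.427, 92.441, -0, 75.132, -6.429], TCP at [0.152, 0.606, 0.231] pointing down, gripper open.
Joint ranges: [-157.48, 157.48], [-44.54, 120.13], [17.64, 146.25], [-64.5, 244.5], [7.68, 150.69], [-147.95, 147.95]. Speed limits (degrees/s): [159.86, 159.86, 180, 180, 180, 180].

INTERFACE

Orientations are given as a 3x3 rotation matrix whose columns are the frame's x, y, z axes.
In Python, from rig import manip gives the robot as it stands.
- The arm moves only by the tool arm_command, never from a script. Its argument "moves" is a list of rows, each a list of 3 entries, a list of its own where there are three numbers: the shift along the tool's x, y, z in units of 50 mm (1.0 is 50 mm), then the turn, a rotation vector about the tool's x, y, z in units of 8 degrees (1.0 is 8 degrees), then the opening, from 0 (shut) to 1 (fully open). In form: [[[x, y, z], [rx, ry, rz], claw], ...]. A call has 1 to 10 rows; each row is the pose to reach, as a shift and turn from the pose commanded when the call began, along the tool's axes at that moment; what a row does not reach only later rows make up. A row lasts 1/8 s, in which the tool goes at most 62.5 mm and 10.7 degrees, less where a joint would pass 70% of its speed; a pose out of reach is approached as far as the arm can. A call with a gripper value outside its range is refused whole. The fingers move at their own pace and stop on an object; the grip force is fixed at half the most. Time passes only in rows, so rows that repeat a pose let the fingers close. It gives the time, the measured TCP pose, the force, the opening and the grip force at its end, in the units of the state.
- manip.get_state(): the state, without advancing time (a new reading comes with each control period).
- manip.snapshot(name): name is "scene" or "top" or "wrist"; returns a dict with "image" (384x512x3 uint8, blue, green, red), "range_z" (384x512 float32, m along the optical axis (not along the pixel's ray), 0 where there is no reading), "fx", "fy", "cx", "cy" (pixels), "extrinsics" (4x4, takes a point from camera to world coordinates); the wrist camera has in their place "tool_from_camera" (4x4, takes a point from camera to tool coordinates, whose origin is the TCP and whose axes are the flange's). Camera axes: x right, y down, z forward; pixel columns grow to the right and rows downward; lengths in m; the calibration is good to about 2 mm. A picture is of the moment at which its call begins: read the wrist's pose just before it.
- manip.sign_off(): hands the job in; it is judged then, once.
The state is a dict: "clock": time; "joints": joint angles; "joint_vel": joint speeds; "tau": joint torques, N m; "position": TCP position; "eef_rot": TCP orientation; "wrist_force": force on the tool from outside, world axes, zero at the start; "wrist_torque": the same for the moment, N m; "finger_gap": finger opening in m; "grip_force": force on a finger pad.
Only numpy, scipy, OpenCV 4.12 (cv2) and the standard library are available. Lean on these libraries where they do the work, as an engineer would, in place of code of your own. Each camera call takes 0.05 s, during which the arm holds its last target. There are 200 camera calls.

## Working session

There is one attempt and no reset: what is moved stays moved. The work goes in short steps, Python scripts to look and compute and a tool call to move; the robot and the scene stay as the last step left them, time stands still between calls to the robot, and variables do not carry over. Pictures are saved under pics/ and viewed, at most 10 in all, crops included, and the job is handed in when it is done.

Besides the shell and the picture viewer there is one more tool, called after "Emit:" as name(argument=value, ...) on one line, values as JSON. arm_command: Moves the arm, as the interface text tells. Its arguments: {"type":"object","properties":{"moves":{"type":"array","items":{"type":"array"}}},"required":["moves"]}

```bash
ls; mkdir -p pics; cat > h.py <<'E'
import numpy as np, cv2
from rig import manip
def snap(n):
    st=manip.get_state(); s=manip.snapshot(n)
    if n=='wrist':
        T=np.eye(4);T[:3,:3]=np.array(st['eef_rot']).reshape(3,3);T[:3,3]=st['position']
        s['E']=T@np.array(s['tool_from_camera'])
    else: s['E']=np.array(s['extrinsics'])
    return s
def ray(s,u,v,z):
    "pixel onto plane at height z"
    d=s['E'][:3,:3]@np.array([(u-s['cx'])/s['fx'],(v-s['cy'])/s['fy'],1]); o=s['E'][:3,3]
    return o+d*(z-o[2])/d[2]
def pt(s,u,v):
    r=float(np.median(s['range_z'][v-1:v+2,u-1:u+2]))
    return (s['E']@np.array([(u-s['cx'])/s['fx']*r,(v-s['cy'])/s['fy']*r,r,1]))[:3]
def cloud(s):
    r=s['range_z'];v,u=np.mgrid[:384,:512]
    P=np.stack([(u-s['cx'])/s['fx']*r,(v-s['cy'])/s['fy']*r,r],-1)
    return P@s['E'][:3,:3].T+s['E'][:3,3]
def proj(s,p):
    c=np.linalg.inv(s['E'])@np.append(p,1); return s['fx']*c[0]/c[2]+s['cx'],s['fy']*c[1]/c[2]+s['cy']
E
python3 - <<'E'
from h import *
st=manip.get_state();print({k:np.round(v,3).tolist() for k,v in st.items()})
for n in('top','scene'):
    s=snap(n);cv2.imwrite(f'pics/{n}0.png',s['image']);print(n,s['E'].round(3).tolist(),s['fx'])
E
```

```text
pics
{'clock': 0.0, 'joints': [69.488, 12.477, 92.53, -0.001, 75.133, -6.428], 'joint_vel': [-0.036, 0.003, -0.021, 0.006, 0.012, -0.023], 'tau': [0.001, -39.684, -30.385, -0.0, 0.01, -0.0], 'position': [0.152, 0.605, 0.23], 'eef_rot': [[-0.97, 0.243, -0.001], [0.243, 0.97, -0.002], [0.0, -0.002, -1.0]], 'wrist_force': [-0.884, 0.396, 0.059], 'wrist_torque': [0.05, 0.007, -0.032], 'grip_force': 0.0, 'finger_gap': 0.085}
top [[-0.013, -0.981, 0.195, 0.277], [-1.0, 0.01, -0.016, -0.026], [0.013, -0.195, -0.981, 1.496], [0.0, 0.0, 0.0, 1.0]] 442.3758177144892
scene [[-0.904, -0.292, 0.313, 0.186], [-0.428, 0.603, -0.673, 0.712], [0.008, -0.743, -0.67, 0.866], [0.0, 0.0, 0.0, 1.0]] 364.3733768163287
```

View pics/top0.png

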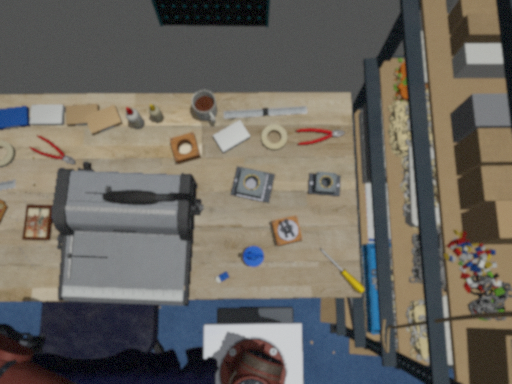

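View pics/scene0.png

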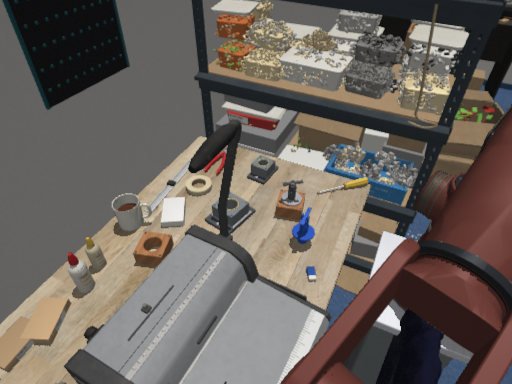

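Top view: gauge in a wooden stand at (286,231). Things that could be taken for it: the blue look-alike at (253,257). The empty stand at (185,148) could pass for the stand, but the one at (286,231) is nearest the base. Wide-bore block (253,184); small block (324,183). I choose (286,231) and (253,184).

```bash
python3 - <<'E'
from h import *
t=snap('top');c=snap('scene')
for n,u,v,z in(('gauge',286,231,.09),('stand',286,231,.046),('block',253,184,.06),('small',324,183,.05),('blue',253,257,.05),('empty',185,148,.046)):
    p=ray(t,u,v,z);print(n,p.round(3),pt(t,u,v).round(3),'scene px',np.round(proj(c,p)))
C=cloud(t)
# stand/blocks: high points cluster centroids
for n,(u0,u1,v0,v1),(za,zb) in (('stand',(262,310,210,252),(.038,.052)),('gtop',(262,310,210,252),(.08,.14)),('block',(230,276,162,204),(.052,.068)),('small',(305,345,168,200),(.042,.058))):
    P=C[v0:v1,u0:u1].reshape(-1,3);P=P[(P[:,2]>za)&(P[:,2]<zb)]
    if len(P)>4: print(n,len(P),P.mean(0).round(4),np.ptp(P,0).round(3), cv2.minAreaRect(P[:,:2].astype(np.float32)*1000))
im=t['image'][205:260,235:315];im=cv2.resize(im,None,fx=7,fy=7,interpolation=cv2.INTER_CUBIC)
cv2.imwrite('pics/crop1.png',im)
E
```

```text
gauge [ 0.438 -0.11   0.09 ] [ 0.437 -0.109  0.096] scene px [295. 191.]
stand [ 0.443 -0.112  0.046] [ 0.437 -0.109  0.096] scene px [292. 200.]
block [ 0.599 -0.005  0.06 ] [ 0.609 -0.005  0.015] scene px [234. 203.]
small [ 0.603 -0.243  0.05 ] [ 0.612 -0.25   0.008] scene px [264. 164.]
blue [ 0.359 -0.003  0.05 ] [ 0.356 -0.004  0.11 ] scene px [306. 231.]
empty [0.73  0.226 0.046] [ 0.745  0.234 -0.001] scene px [156. 244.]
stand 470 [ 0.4437 -0.1146  0.0463] [0.115 0.132 0.014] ((438.4714660644531, -89.84944152832031), (86.49134826660156, 141.95867919921875), 15.170076370239258)
gtop 98 [ 0.446  -0.1168  0.1141] [0.056 0.03  0.046] ((445.3570556640625, -116.92369079589844), (59.79222869873047, 22.03941535949707), 11.589301109313965)
block 494 [6.054e-01 2.000e-04 5.840e-02] [0.099 0.097 0.016] ((605.889404296875, -0.15159988403320312), (83.86370086669922, 85.42559051513672), 77.51335906982422)
small 307 [ 0.6066 -0.2505  0.0487] [0.072 0.07  0.014] ((607.475830078125, -250.34469604492188), (65.5399169921875, 67.69666290283203), 83.70343780517578)
```

View pics/crop1.png

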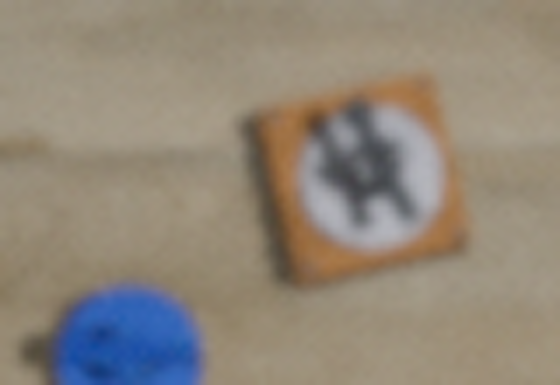

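The crop shows the steel gauge with its dark rocker in the orange stand at (375,170) in the crop, and the blue look-alike at (130,340), well apart. Next I check how high the obstacles on the way are.

```bash
python3 - <<'E'
from h import *
for n in('top','scene'):
    C=cloud(snap(n)).reshape(-1,3)
    for y in np.arange(-.3,.75,.1):
        r=[]
        for x in np.arange(.2,.85,.1):
            m=(abs(C[:,0]-x)<.05)&(abs(C[:,1]-y)<.05)
            r.append(round(float(C[m,2].max()),2) if m.any() else None)
        print(n,round(y,1),r)
st=manip.get_state();s=manip.snapshot('wrist');print(np.array(s['tool_from_camera']).round(3).tolist(),s['fx'])
E
```

```text
top -0.3 [0.91, 0.63, 0.63, 0.98, 1.0, 0.63, 0.63]
top -0.2 [0.01, 0.01, 0.06, 0.05, 0.06, 0.02, 0.02]
top -0.1 [0.01, 0.01, 0.13, 0.12, 0.02, 0.02, 0.03]
top 0.0 [0.01, 1.5, 0.12, 0.01, 0.07, 0.06, 0.03]
top 0.1 [0.01, 0.02, 0.01, 0.01, 0.02, 0.03, 0.09]
top 0.2 [0.05, 0.06, 0.14, 0.52, 0.16, 0.05, 0.09]
top 0.3 [0.05, 0.06, 0.13, 0.52, 0.15, 0.05, 0.11]
top 0.4 [0.6, 0.05, 0.12, 0.16, 0.17, 0.01, 0.15]
top 0.5 [0.61, 0.05, 0.1, 0.16, 0.15, 0.13, 0.03]
top 0.6 [0.42, 0.06, 0.11, 0.16, 0.16, 0.02, 0.03]
top 0.7 [0.01, 0.01, 0.02, 0.02, 0.01, 0.02, 0.03]
scene -0.3 [0.62, 0.61, 0.28, 0.28, 0.28, 0.28, 0.28]
scene -0.2 [0.0, 0.01, 0.05, 0.05, 0.05, 0.01, 0.02]
scene -0.1 [0.01, 0.01, 0.13, 0.12, 0.01, 0.02, 0.02]
scene 0.0 [0.0, 0.05, 0.12, 0.01, 0.06, 0.06, 0.03]
scene 0.1 [0.0, 0.02, 0.01, 0.01, 0.06, 0.03, 0.09]
scene 0.2 [0.04, 0.06, 0.14, 0.51, 0.16, 0.05, 0.09]
scene 0.3 [0.04, 0.05, 0.12, 0.51, 0.15, 0.05, 0.1]
scene 0.4 [0.6, 0.05, 0.11, 0.16, 0.17, 0.01, 0.14]
scene 0.5 [0.61, 0.05, 0.09, 0.16, 0.16, 0.13, 0.03]
scene 0.6 [0.59, None, None, 0.16, 0.16, 0.02, 0.03]
scene 0.7 [0.87, None, None, None, None, None, 0.0]
[[0.0, -0.957, -0.29, 0.073], [1.0, 0.0, 0.0, -0.001], [-0.0, -0.29, 0.957, -0.141], [0.0, 0.0, 0.0, 1.0]] 341.3922503912209
```

```bash
cat >> h.py <<'E'
from scipy.spatial.transform import Rotation as R
def plan(wps):
    "wps: (x,y,z,angle of tool x in deg, tool down) -> rows in units from the present pose"
    st=manip.get_state();A=np.array(st['eef_rot']).reshape(3,3);p=np.array(st['position'])
    for x,y,z,a in wps:
        a=np.radians(a);c,s=np.cos(a),np.sin(a);B=np.array([[c,s,0],[s,-c,0],[0,0,-1]])
        print((A.T@(np.array([x,y,z])-p)/.05).round(3).tolist(),(R.from_matrix(A.T@B).as_rotvec(degrees=True)/8).round(3).tolist())
E
python3 - <<'E'
from h import *
for n in('top','scene'):
    C=cloud(snap(n)).reshape(-1,3)
    m=(C[:,0]>.3)&(C[:,0]<.75)&(C[:,1]>.03)&(C[:,1]<.6)&(C[:,2]>.19)&(C[:,2]<.6)
    P=C[m];print(n,len(P),P.min(0).round(3),P.max(0).round(3))
    for z in np.arange(.2,.6,.05):
        Q=P[abs(P[:,2]-z)<.025]
        if len(Q):print(round(z,2),Q.min(0).round(2),Q.max(0).round(2))
plan([(.14,.42,.33,145),(.30,.28,.33,90),(.40,.0,.32,50),(.42,-.117,.30,11.6)])
E
```

```text
top 996 [0.454 0.172 0.194] [0.533 0.334 0.516]
0.2 [0.51 0.17 0.19] [0.53 0.18 0.22]
0.25 [0.51 0.17 0.23] [0.53 0.18 0.27]
0.3 [0.5  0.17 0.28] [0.52 0.18 0.32]
0.35 [0.49 0.17 0.33] [0.52 0.18 0.37]
0.4 [0.48 0.17 0.38] [0.5  0.18 0.42]
0.45 [0.47 0.17 0.43] [0.5  0.18 0.47]
0.5 [0.45 0.17 0.48] [0.49 0.33 0.52]
scene 1964 [0.458 0.175 0.191] [0.538 0.336 0.515]
0.2 [0.52 0.18 0.19] [0.54 0.19 0.22]
0.25 [0.51 0.18 0.23] [0.54 0.19 0.27]
0.3 [0.5  0.18 0.28] [0.53 0.19 0.32]
0.35 [0.49 0.18 0.33] [0.52 0.19 0.37]
0.4 [0.48 0.18 0.38] [0.51 0.19 0.42]
0.45 [0.47 0.18 0.43] [0.5  0.19 0.47]
0.5 [0.46 0.18 0.48] [0.49 0.34 0.51]
[-0.672, -3.67, -1.975] [-0.001, 0.001, 2.614]
[-4.457, -5.608, -1.975] [-0.001, 0.001, 9.489]
[-7.76, -10.552, -1.774] [-0.001, 0.002, 14.489]
[-8.717, -12.725, -1.373] [-0.0, 0.002, 19.289]
```

```bash
python3 - <<'E'
from h import *
plan([(.14,.42,.33,145),(.24,.28,.33,105),(.33,.12,.33,70)])
E
```

```text
[-0.672, -3.67, -1.975] [-0.001, 0.001, 2.614]
[-3.293, -5.9, -1.975] [-0.001, 0.001, 7.614]
[-5.818, -8.565, -1.974] [-0.001, 0.001, 11.989]
```

Emit:
arm_command(moves=[[[-0.67,-3.67,-1.98],[0,0,2.6],1],[[-0.67,-3.67,-1.98],[0,0,3.0],1],[[-0.67,-3.67,-1.98],[0,0,4.0],1],[[-0.67,-3.67,-1.98],[0,0,5.0],1],[[-3.3,-5.9,-1.98],[0,0,6.5],1],[[-3.3,-5.9,-1.98],[0,0,7.6],1],[[-3.3,-5.9,-1.98],[0,0,9],1],[[-5.8,-8.55,-1.98],[0,0,10],1],[[-5.8,-8.55,-1.98],[0,0,11],1],[[-5.8,-8.55,-1.98],[0,0,12],1]])

```text
clock: 1.7
position: [0.33, 0.1191, 0.3308]
eef_rot: [[0.348, 0.937, 0.002], [0.937, -0.348, 0.0], [0.001, 0.002, -1.0]]
wrist_force: [0.6, -0.3, -0.3]
finger_gap: 0.0854
grip_force: 0.0
```

```bash
python3 - <<'E'
from h import *
print(manip.get_state()['joints'])
plan([(.38,-.04,.31,40),(.42,-.117,.30,11.6)])
E
```

```text
[ 8.33769355e+00 -2.82044172e+01  1.18024393e+02  7.45638655e-03
  9.00520101e+01  2.87034667e+01]
[-2.636, 2.045, 0.417] [0.011, -0.012, 3.704]
[-3.802, 3.33, 0.618] [0.008, -0.015, 7.254]
```

Emit:
arm_command(moves=[[[-2.64,2.05,0.42],[0,0,1.3],1],[[-2.64,2.05,0.42],[0,0,2.6],1],[[-3.8,3.33,0.62],[0,0,3.9],1],[[-3.8,3.33,0.62],[0,0,5.2],1],[[-3.8,3.33,0.62],[0,0,6.5],1],[[-3.8,3.33,0.62],[0,0,7.25],1],[[-3.8,3.33,0.62],[0,0,7.25],1]])

```text
clock: 2.58
position: [0.4204, -0.1149, 0.2993]
eef_rot: [[0.978, 0.207, -0.0], [0.207, -0.978, 0.0], [-0.0, -0.0, -1.0]]
wrist_force: [0.3, -0.0, 1.1]
finger_gap: 0.0851
grip_force: 0.0
```

```bash
python3 - <<'E'
from h import *
s=snap('wrist');cv2.imwrite('pics/w1.png',s['image']);np.save('w1.npy',s,allow_pickle=True)
C=cloud(s).reshape(-1,3)
near=(abs(C[:,0]-.445)<.07)&(abs(C[:,1]+.117)<.07)
for n,a,b in(('rocker',.105,.13),('flange',.044,.058)):
    P=C[near&(C[:,2]>a)&(C[:,2]<b)]
    if len(P)>4:print(n,len(P),P.mean(0).round(4),np.ptp(P,0).round(3),cv2.minAreaRect(P[:,:2].astype(np.float32)*1000))
print(manip.get_state()['position'])
E
```

```text
rocker 922 [ 0.451  -0.1185  0.1164] [0.058 0.033 0.02 ] ((449.42376708984375, -118.88935089111328), (61.091670989990234, 22.775596618652344), 14.334217071533203)
flange 4018 [ 0.4526 -0.1161  0.0477] [0.099 0.098 0.009] ((450.069091796875, -117.08462524414062), (84.0631332397461, 83.98181915283203), 12.4393892288208)
[ 0.4204164  -0.11464885  0.29937641]
```

View pics/w1.png

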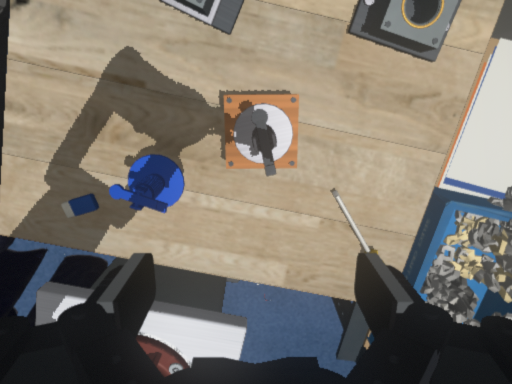

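The picture shows the gauge in its stand at about (262,133), flange white, round end at (260,117), square end, raised, at (269,168). The blue look-alike is at (150,185) and the screwdriver at (350,220).

```bash
cat > meas.py <<'E'
from h import *
def gauge(s,c0,zf=.052):
    C=cloud(s);im=s['image'].astype(int);hsv=cv2.cvtColor(s['image'],cv2.COLOR_BGR2HSV)
    near=np.hypot(C[...,0]-c0[0],C[...,1]-c0[1])<.06
    P=C[near&(C[...,2]>zf+.048)&(C[...,2]<zf+.08)]
    d=P[:,:2]-P[:,:2].mean(0);w,V=np.linalg.eigh(d.T@d);a=V[:,1]*np.sign(V[0,1])
    t=d@a;print('rocker n',len(P),'angle',np.degrees(np.arctan2(a[1],a[0])).round(1),'mid of ends',((P[t.argmax()]+P[t.argmin()])/2).round(4),'span',np.ptp(t).round(3))
    for lo,hi in((-.03,-.018),(.018,.03)): q=P[(t>lo)&(t<hi)];print('  end',lo,len(q),np.median(q,0).round(4))
    # fit rocker side centre line
    for k in np.arange(-.03,.031,.01):
        q=P[abs(t-k)<.005];
        if len(q)>3:
            n=(q[:,:2]-P[:,:2].mean(0))@np.array([-a[1],a[0]]);print('   ',k.round(3),len(q),((n.min()+n.max())/2*1000).round(1),(np.ptp(n)*1000).round(1),(q[:,2].max()).round(4))
    m=(near&(hsv[...,1]<60)&(hsv[...,2]>130)&(abs(C[...,2]-zf)<.008)).astype(np.uint8)
    cs,_=cv2.findContours(m,cv2.RETR_EXTERNAL,cv2.CHAIN_APPROX_NONE)
    h=cv2.convexHull(np.vstack(cs))[:,0];W=np.array([ray(s,u,v,zf)[:2] for u,v in h])
    (x,y),r=cv2.minEnclosingCircle(W.astype(np.float32)*1000);print('flange circle',x,y,'r',r,'z',np.median(C[m>0][:,2]).round(4))
def bore(s,c0,z=.06):
    C=cloud(s);near=np.hypot(C[...,0]-c0[0],C[...,1]-c0[1])<.075
    top=(near&(abs(C[...,2]-z)<.008)).astype(np.uint8);P=C[top>0]
    print('block',P.mean(0).round(4),cv2.minAreaRect(P[:,:2].astype(np.float32)*1000))
    cs,hi=cv2.findContours(top,cv2.RETR_CCOMP,cv2.CHAIN_APPROX_NONE)
    for c,h in zip(cs,hi[0]):
        if h[3]>=0 and len(c)>25:
            W=np.array([ray(s,u,v,z)[:2] for u,v in c[:,0]]);A=np.c_[2*W,np.ones(len(W))];k=np.linalg.lstsq(A,(W**2).sum(1),rcond=None)[0]
            print('hole',len(c),k[:2].round(4),'r',np.sqrt(k[2]+k[:2]@k[:2]).round(4))
E
python3 - <<'E'
from meas import *
s=np.load('w1.npy',allow_pickle=True).item()
gauge(s,(.45,-.117))
C=cloud(s)
t=snap('top');bore(t,(.605,0));c=snap('scene');bore(c,(.605,0))
E
```

```text
rocker n 984 angle 24.0 mid of ends [ 0.4494 -0.1189  0.1166] span 0.062
  end -0.03 136 [ 0.4291 -0.1282  0.122 ]
  end 0.018 181 [ 0.4722 -0.1089  0.1116]
    -0.03 85 -0.0 9.9 0.1248
    -0.02 110 0.1 9.7 0.1231
    -0.01 167 -0.3 20.6 0.1218
    0.0 263 0.2 23.0 0.121
    0.01 138 -0.1 17.0 0.1169
    0.02 165 0.1 15.5 0.1148
    0.03 56 0.3 13.6 0.1121
flange circle 446.83416748046875 -126.2959976196289 r 39.50938034057617 z 0.0507
block [6.059e-01 2.000e-04 5.850e-02] ((606.1226196289062, -0.2290496826171875), (84.19625091552734, 85.29471588134766), 77.45691680908203)
hole 38 [ 0.6051 -0.    ] r 0.023
block [0.5991 0.0007 0.0594] ((610.3480834960938, 0.20757293701171875), (87.24822998046875, 85.5091781616211), 78.50041961669922)
```

```bash
python3 - <<'E'
from h import *
plan([(.450,-.1187,.16,24),(.450,-.1187,.064,24)])
E
```

```text
[0.559, 0.206, 2.79] [0.002, -0.002, -1.498]
[0.559, 0.206, 4.71] [0.002, -0.002, -1.498]
```

Emit:
arm_command(moves=[[[0.56,0.2,1.2],[0,0,-1],1],[[0.56,0.2,2.4],[0,0,-1.5],1],[[0.56,0.2,2.8],[0,0,-1.5],1],[[0.56,0.2,2.8],[0,0,-1.5],1]])

```text
clock: 3.22
position: [0.4481, -0.1175, 0.1571]
eef_rot: [[0.914, 0.407, -0.005], [0.407, -0.914, 0.002], [-0.004, -0.004, -1.0]]
wrist_force: [-0.4, 0.2, 0.8]
finger_gap: 0.0854
grip_force: 0.0
```

```bash
python3 - <<'E'
from meas import *
s=snap('wrist');gauge(s,(.45,-.117))
plan([(.450,-.1187,.064,24)])
E
```

```text
rocker n 2713 angle 23.9 mid of ends [ 0.4499 -0.1201  0.1162] span 0.062
  end -0.03 373 [ 0.4295 -0.1281  0.1221]
  end 0.018 480 [ 0.4723 -0.1088  0.1116]
    -0.03 237 -0.0 9.9 0.1247
    -0.02 301 -0.0 9.9 0.1231
    -0.01 402 -0.0 21.3 0.1215
    0.0 801 -0.0 23.8 0.1202
    0.01 385 0.1 17.6 0.1169
    0.02 440 0.1 15.3 0.115
    0.03 147 0.1 13.0 0.1124
flange circle 458.3856506347656 -123.09488677978516 r 42.447242736816406 z 0.0507
[0.003, 0.013, 1.903] [-0.005, 0.005, -0.002]
```

Emit:
arm_command(moves=[[[0,0,0.7],[0,0,0],1],[[0,0,1.4],[0,0,0],1],[[0,0,1.9],[0,0,0],1],[[0,0,1.9],[0,0,0],1],[[0,0,1.9],[0,0,0],0.1],[[0,0,1.9],[0,0,0],0.1],[[0,0,1.9],[0,0,0],0.1],[[0,0,1.9],[0,0,0],0.1],[[0,0,1.9],[0,0,0],0.1],[[0,0,1.9],[0,0,0],0.1]])

```text
clock: 4.53
position: [0.4507, -0.1187, 0.0655]
eef_rot: [[0.914, 0.405, 0.001], [0.405, -0.914, -0.0], [0.001, 0.001, -1.0]]
wrist_force: [-0.7, 1.7, 5.3]
finger_gap: 0.0225
grip_force: 58.9
```

Emit:
arm_command(moves=[[[0,0,-0.3],[0,0,0],0.1],[[0,0,-1.0],[0,0,0],0.1],[[0,0,-2.0],[0,0,0],0.1],[[0,0,-2.4],[0,0,0],0.1],[[0,0,-2.4],[0,0,0],0.1]])

```text
clock: 5.15
position: [0.4511, -0.1192, 0.1864]
eef_rot: [[0.914, 0.405, 0.004], [0.405, -0.914, -0.002], [0.003, 0.003, -1.0]]
wrist_force: [-0.2, -0.0, -3.2]
finger_gap: 0.0226
grip_force: 59.3
```

```bash
python3 - <<'E'
from h import *
plan([(.535,-.03,.185,24),(.605,0,.185,24)])
E
```

```text
[2.257, -0.95, 0.032] [0.025, -0.022, -0.01]
[3.78, -0.931, 0.036] [0.025, -0.022, -0.01]
```

Held (3.2 N). Now to a hover short of the block for a look at the bore.

Emit:
arm_command(moves=[[[1.1,-0.45,0],[0,0,0],0.1],[[2.1,-0.9,0],[0,0,0],0.1],[[2.25,-0.95,0],[0,0,0],0.1],[[2.25,-0.95,0],[0,0,0],0.1],[[2.25,-0.95,0],[0,0,0],0.1]])

```text
clock: 5.78
position: [0.5319, -0.0302, 0.183]
eef_rot: [[0.914, 0.405, -0.003], [0.405, -0.914, -0.0], [-0.003, -0.001, -1.0]]
wrist_force: [0.7, -0.0, -3.2]
finger_gap: 0.0227
grip_force: 59.4
```

```bash
python3 - <<'E'
from meas import *
s=snap('wrist');bore(s,(.605,0));cv2.imwrite('pics/w2.png',s['image']);np.save('w2.npy',s,allow_pickle=True)
st=manip.get_state();gauge(s,st['position'],st['position'][2]-.0145)
plan([(.605,0,.185,24)])
E
```

```text
block [ 6.118e-01 -3.000e-04  5.870e-02] ((610.2850341796875, -0.8295440673828125), (84.43197631835938, 84.28392028808594), 77.23932647705078)
hole 172 [ 0.6098 -0.0008] r 0.0216
rocker n 22357 angle -66.1 mid of ends [ 0.5427 -0.0266  0.2484] span 0.105
  end -0.03 1268 [ 0.5337 -0.0051  0.2331]
  end 0.018 1255 [ 0.5513 -0.0473  0.233 ]
    -0.03 2149 -6.2 27.1 0.2434
    -0.02 1207 6.8 8.0 0.2489
    -0.01 2237 1.8 39.4 0.2489
    0.0 3977 3.9 40.0 0.2376
    0.01 2209 2.1 38.5 0.2489
    0.02 1236 6.7 7.5 0.2489
    0.03 2096 -6.5 25.8 0.2435
flange circle 532.3600463867188 -31.03942108154297 r 33.579986572265625 z 0.1678
[1.578, 0.033, -0.035] [-0.006, 0.014, -0.019]
```

View pics/w2.png

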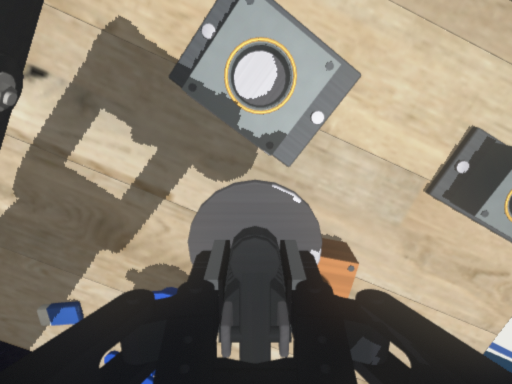

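The picture shows the wide bore ringed at (260,75) in its block and the gauge's flange hanging level at (255,235). The wrist view puts the bore at (0.610, -0.001), with r 21.6 mm as it should be. It agrees with the block's middle.

Emit:
arm_command(moves=[[[1.0,0.02,0],[0,0,0],0.1],[[1.68,0.03,0],[0,0,0],0.1],[[1.68,0.03,0.6],[0,0,0],0.1],[[1.68,0.03,0.7],[0,0,0],0.1],[[1.68,0.03,0.7],[0,0,0],0.1],[[1.68,0.03,0.7],[0,0,0],0.1]])

```text
clock: 6.58
position: [0.6113, 0.0025, 0.1506]
eef_rot: [[0.914, 0.405, 0.002], [0.405, -0.914, -0.0], [0.002, 0.001, -1.0]]
wrist_force: [0.1, 0.6, -3.2]
finger_gap: 0.0223
grip_force: 59.5
```

```bash
python3 - <<'E'
from meas import *
s=snap('wrist');st=manip.get_state();print(st['position'],st['wrist_force'])
C=cloud(s);P=C[(np.hypot(C[...,0]-.61,C[...,1])<.075)&(abs(C[...,2]-.06)<.006)];print(len(P),cv2.minAreaRect(P[:,:2].astype(np.float32)*1000))
gauge(s,st['position'],st['position'][2]-.0145)
plan([(.6095,-.0003,.10,24)])
E
```

```text
[0.61149554 0.00263002 0.15074857] [ 0.83217386 -0.34490518 -3.04971031]
5694 ((610.08154296875, -0.9365081787109375), (84.25870513916016, 84.42063903808594), 77.22052001953125)
rocker n 22178 angle -66.2 mid of ends [0.6217 0.0061 0.2155] span 0.105
  end -0.03 1265 [0.6129 0.0277 0.2008]
  end 0.018 1234 [ 0.6305 -0.0145  0.2006]
    -0.03 2139 -6.0 26.7 0.2106
    -0.02 1200 6.9 7.1 0.2162
    -0.01 2228 2.2 39.2 0.2162
    0.0 3969 4.2 39.6 0.2049
    0.01 2203 2.0 38.8 0.2162
    0.02 1207 6.8 7.3 0.2162
    0.03 2106 -6.2 26.1 0.2101
flange circle 611.1607055664062 1.4050720930099487 r 33.4679069519043 z 0.1356
[-0.062, 0.036, 1.015] [0.008, -0.014, -0.015]
```

Emit:
arm_command(moves=[[[-0.05,0.035,0],[0,0,0],0.1],[[-0.05,0.035,0.2],[0,0,0],0.1],[[-0.05,0.035,0.45],[0,0,0],0.1],[[-0.05,0.035,0.7],[0,0,0],0.1],[[-0.05,0.035,0.9],[0,0,0],0.1],[[-0.05,0.035,1.0],[0,0,0],0.1],[[-0.05,0.035,1.0],[0,0,0],0.1]])

```text
clock: 7.5
position: [0.609, 0.0006, 0.0986]
eef_rot: [[0.914, 0.405, -0.001], [0.405, -0.914, 0.0], [-0.001, -0.001, -1.0]]
wrist_force: [0.3, 0.1, -2.7]
finger_gap: 0.0231
grip_force: 59.5
```

```bash
python3 - <<'E'
from meas import *
s=snap('wrist');st=manip.get_state();print(st['position'],st['wrist_force'])
C=cloud(s);P=C[(np.hypot(C[...,0]-.61,C[...,1])<.075)&(abs(C[...,2]-.06)<.006)];print(len(P),cv2.minAreaRect(P[:,:2].astype(np.float32)*1000))
gauge(s,st['position'],st['position'][2]-.0145)
E
```

```text
[6.09437244e-01 5.08309528e-04 9.92822316e-02] [ 0.07003437  0.02552975 -2.6003978 ]
8177 ((610.0000610351562, -1.1555709838867188), (84.68054962158203, 84.4646987915039), 77.19889831542969)
rocker n 22465 angle -66.1 mid of ends [0.6195 0.004  0.1642] span 0.105
  end -0.03 1270 [0.6108 0.0256 0.1488]
  end 0.018 1267 [ 0.6282 -0.0166  0.1487]
    -0.03 2123 -6.4 26.3 0.1593
    -0.02 1228 6.9 8.0 0.1648
    -0.01 2238 1.7 39.3 0.1648
    0.0 3967 3.9 39.8 0.1533
    0.01 2202 1.8 39.3 0.1648
    0.02 1239 6.8 7.8 0.1648
    0.03 2119 -6.2 26.3 0.1589
flange circle 609.0352172851562 -0.5119314789772034 r 33.29781723022461 z 0.0836
```

Emit:
arm_command(moves=[[[0.01,0.015,0.05],[0,0,0],0.1],[[0.01,0.015,0.12],[0,0,0],0.1],[[0.01,0.015,0.18],[0,0,0],0.1],[[0.01,0.015,0.22],[0,0,0],0.1],[[0.01,0.015,0.25],[0,0,0],0.1],[[0.01,0.015,0.25],[0,0,0],0.1]])

```text
clock: 8.3
position: [0.61, 0.0, 0.0867]
eef_rot: [[0.914, 0.405, -0.0], [0.405, -0.914, 0.0], [-0.0, -0.0, -1.0]]
wrist_force: [-0.2, 0.5, -3.3]
finger_gap: 0.0226
grip_force: 59.5
```

Emit:
arm_command(moves=[[[0,0,0.04],[0,0,0],0.1],[[0,0,0.07],[0,0,0],0.1],[[0,0,0.09],[0,0,0],0.1],[[0,0,0.1],[0,0,0],0.1],[[0,0,0.1],[0,0,0],0.1]])

```text
clock: 8.93
position: [0.6102, 0.0001, 0.0819]
eef_rot: [[0.914, 0.405, 0.0], [0.405, -0.914, 0.0], [0.0, 0.0, -1.0]]
wrist_force: [0.4, 1.4, -4.7]
finger_gap: 0.0228
grip_force: 59.5
```

Emit:
arm_command(moves=[[[0,0,0.01],[0,0,0],0.1],[[0,0,0.02],[0,0,0],0.1],[[0,0,0.03],[0,0,0],0.1],[[0,0,0.03],[0,0,0],0.1]])

```text
clock: 9.43
position: [0.6102, 0.0001, 0.0803]
eef_rot: [[0.914, 0.405, 0.0], [0.405, -0.914, 0.0], [0.0, 0.0, -1.0]]
wrist_force: [0.8, 0.6, -2.4]
finger_gap: 0.0225
grip_force: 59.5
```

Emit:
arm_command(moves=[[[0,0,0.01],[0,0,0],0.1],[[0,0,0.02],[0,0,0],0.1],[[0,0,0.02],[0,0,0],0.1],[[0,0,0.02],[0,0,0],0.1]])

```text
clock: 9.93
position: [0.6102, 0.0, 0.0795]
eef_rot: [[0.914, 0.405, 0.0], [0.405, -0.914, 0.0], [0.0, 0.0, -1.0]]
wrist_force: [0.6, 0.3, -1.3]
finger_gap: 0.0227
grip_force: 59.6
```

Emit:
arm_command(moves=[[[0,0,0.01],[0,0,0],0.1],[[0,0,0.02],[0,0,0],0.1],[[0,0,0.03],[0,0,0],0.1],[[0,0,0.03],[0,0,0],0.1]])

```text
clock: 10.42
position: [0.6103, 0.0, 0.0795]
eef_rot: [[0.914, 0.405, -0.0], [0.405, -0.914, 0.0], [-0.0, -0.0, -1.0]]
wrist_force: [-3.0, 0.9, 7.2]
finger_gap: 0.0228
grip_force: 60.2
```

The flange is home: z has stopped and 7 N is felt. Release and rise.

Emit:
arm_command(moves=[[[0,0,-0.02],[0,0,0],0.1],[[0,0,-0.02],[0,0,0],1],[[0,0,-0.02],[0,0,0],1],[[0,0,-0.02],[0,0,0],1],[[0,0,-0.02],[0,0,0],1],[[0,0,-0.02],[0,0,0],1],[[0,0,-0.6],[0,0,0],1],[[0,0,-1.4],[0,0,0],1],[[0,0,-2.0],[0,0,0],1],[[0,0,-2.0],[0,0,0],1]])

```text
clock: 11.68
position: [0.6127, -0.0003, 0.1816]
eef_rot: [[0.914, 0.405, 0.007], [0.405, -0.914, -0.001], [0.006, 0.004, -1.0]]
wrist_force: [-0.2, 0.4, -0.6]
finger_gap: 0.0856
grip_force: 0.0
```

```bash
python3 - <<'E'
from meas import *
s=snap('wrist');st=manip.get_state();print(st['position'])
gauge(s,(.610,-.001),.066);cv2.imwrite('pics/w3.png',s['image'])
C=cloud(s);P=C[(np.hypot(C[...,0]-.61,C[...,1])<.03)&(C[...,2]>.055)&(C[...,2]<.07)];print(len(P),np.percentile(P[:,2],[5,50,95]))
E
```

```text
[ 6.11040492e-01 -1.01897853e-04  1.79127268e-01]
rocker n 2406 angle 24.1 mid of ends [ 0.6104 -0.0026  0.1297] span 0.062
  end -0.03 324 [ 0.5894 -0.0102  0.1359]
  end 0.018 419 [0.6325 0.0093 0.1256]
    -0.03 199 0.1 9.8 0.1394
    -0.02 278 0.1 9.8 0.1376
    -0.01 350 0.1 20.6 0.1351
    0.0 716 0.1 23.1 0.134
    0.01 350 -0.2 18.4 0.1313
    0.02 393 -0.0 15.6 0.1286
    0.03 120 -0.1 13.2 0.127
flange circle 612.202880859375 0.21630477905273438 r 57.41911697387695 z 0.0599
2665 [0.0636217  0.06466508 0.06578064]
```

View pics/w3.png

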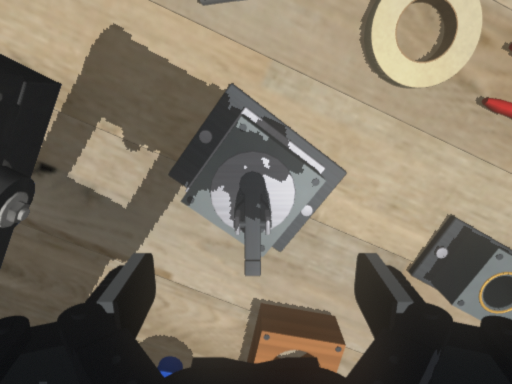

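The gauge stands on the block with its flange level, round end at (258,185), raised square end at (252,265), still locked. Next: shut the fingers and press the square end.

```bash
python3 - <<'E'
from h import *
plan([(.5855,-.0118,.16,24),(.5855,-.0118,.145,24)])
E
```

```text
[-0.563, 0.006, 0.381] [0.011, -0.019, -0.01]
[-0.564, 0.006, 0.681] [0.011, -0.019, -0.01]
```

Emit:
arm_command(moves=[[[-0.57,0,0],[0,0,0],0],[[-0.57,0,0],[0,0,0],0],[[-0.57,0,0],[0,0,0],0],[[-0.57,0,0],[0,0,0],0],[[-0.57,0,0],[0,0,0],0],[[-0.57,0,0.3],[0,0,0],0],[[-0.57,0,0.6],[0,0,0],0],[[-0.57,0,0.68],[0,0,0],0],[[-0.57,0,0.68],[0,0,0],0]])

```text
clock: 12.85
position: [0.5834, -0.0115, 0.1427]
eef_rot: [[0.914, 0.405, -0.002], [0.405, -0.914, 0.0], [-0.002, -0.001, -1.0]]
wrist_force: [-0.6, 0.3, 0.4]
finger_gap: 0.0001
grip_force: 0.0
```

Emit:
arm_command(moves=[[[0.03,0,0.06],[0,0,0],0],[[0.03,0,0.12],[0,0,0],0],[[0.03,0,0.17],[0,0,0],0],[[0.03,0,0.22],[0,0,0],0],[[0.03,0,0.26],[0,0,0],0],[[0.03,0,0.29],[0,0,0],0],[[0.03,0,0.29],[0,0,0],0]])

```text
clock: 13.72
position: [0.5857, -0.011, 0.1293]
eef_rot: [[0.914, 0.405, 0.001], [0.405, -0.914, -0.0], [0.001, 0.0, -1.0]]
wrist_force: [0.7, -2.1, 1.9]
finger_gap: -0.0
grip_force: 1.2
```

Emit:
arm_command(moves=[[[0,0,0.02],[0,0,0],0],[[0,0,0.04],[0,0,0],0],[[0,0,0.05],[0,0,0],0],[[0,0,0.05],[0,0,0],0]])

```text
clock: 14.22
position: [0.5858, -0.011, 0.128]
eef_rot: [[0.914, 0.405, 0.001], [0.405, -0.914, -0.0], [0.001, 0.001, -1.0]]
wrist_force: [-2.1, -0.4, 7.3]
finger_gap: -0.0002
grip_force: 3.9
```

Emit:
arm_command(moves=[[[0,0,0.02],[0,0,0],0],[[0,0,0.03],[0,0,0],0],[[0,0,0.03],[0,0,0],0]])

```text
clock: 14.6
position: [0.586, -0.0111, 0.1277]
eef_rot: [[0.914, 0.406, 0.001], [0.406, -0.914, -0.0], [0.001, 0.001, -1.0]]
wrist_force: [-5.5, -0.8, 12.7]
finger_gap: 0.0
grip_force: 6.7
```

Emit:
arm_command(moves=[[[0,0,-0.3],[0,0,0],0],[[-0.3,0,-0.9],[0,0,0],0],[[-0.3,0,-0.9],[0,0,0],0],[[-0.3,0,-0.9],[0,0,0],0]])

```text
clock: 15.1
position: [0.5715, -0.0167, 0.1696]
eef_rot: [[0.914, 0.405, -0.0], [0.405, -0.914, 0.001], [-0.0, -0.001, -1.0]]
wrist_force: [0.2, 0.5, -0.0]
finger_gap: -0.0001
grip_force: 0.0
```

```bash
python3 - <<'E'
from meas import *
s=snap('wrist');st=manip.get_state();print(st['position'],st['wrist_force'])
np.save('w4.npy',s,allow_pickle=True)
for n,w in(('wrist',s),('top',snap('top'))):
    C=cloud(w).reshape(-1,3);u=np.array([.914,.405]);d=C[:,:2]-[.611,-.0005];t=d@u;q=abs(d@[-.405,.914])
    for k in(-.026,-.013,0,.013,.026):
        m=(abs(t-k)<.004)&(q<.004)&(C[:,2]>.1)&(C[:,2]<.148);print(n,k,m.sum(),np.median(C[m,2]).round(4) if m.any() else '')
plan([(.6365,.0108,.16,24)])
E
```

```text
[ 0.57112766 -0.01662786  0.16907516] [-0.07606274 -0.06971078 -0.55954134]
wrist -0.026 181 0.1256
wrist -0.013 206 0.1286
wrist 0 213 0.1315
wrist 0.013 244 0.1345
wrist 0.026 274 0.1372
top -0.026 0 
top -0.013 0 
top 0 0 
top 0.013 0 
top 0.026 0 
[1.421, 0.03, 0.174] [-0.011, 0.013, -0.01]
```

Unlocked: the round end is now up at 137 mm and the square end is down at 126 mm. Next I press the round end.

Emit:
arm_command(moves=[[[0.7,0.02,0],[0,0,0],0],[[1.4,0.03,0],[0,0,0],0],[[1.4,0.03,0.2],[0,0,0],0],[[1.4,0.03,0.5],[0,0,0],0],[[1.4,0.03,0.5],[0,0,0],0],[[1.4,0.03,0.5],[0,0,0],0]])

```text
clock: 15.95
position: [0.6354, 0.0097, 0.1448]
eef_rot: [[0.914, 0.405, -0.001], [0.405, -0.914, 0.0], [-0.001, -0.001, -1.0]]
wrist_force: [0.1, -0.5, 0.8]
finger_gap: -0.0001
grip_force: 0.0
```

Emit:
arm_command(moves=[[[0.04,0,0.06],[0,0,0],0],[[0.04,0,0.12],[0,0,0],0],[[0.04,0,0.18],[0,0,0],0],[[0.04,0,0.24],[0,0,0],0],[[0.04,0,0.29],[0,0,0],0],[[0.04,0,0.34],[0,0,0],0],[[0.04,0,0.37],[0,0,0],0],[[0.04,0,0.37],[0,0,0],0]])

```text
clock: 16.95
position: [0.6388, 0.0108, 0.1273]
eef_rot: [[0.914, 0.405, 0.002], [0.405, -0.914, 0.0], [0.002, 0.001, -1.0]]
wrist_force: [3.4, 1.8, 3.5]
finger_gap: -0.0001
grip_force: 2.0
```

Emit:
arm_command(moves=[[[0,0,0.02],[0,0,0],0],[[0,0,0.04],[0,0,0],0],[[0,0,0.05],[0,0,0],0],[[0,0,0.05],[0,0,0],0]])

```text
clock: 17.45
position: [0.6391, 0.0108, 0.1269]
eef_rot: [[0.914, 0.405, 0.002], [0.405, -0.914, -0.0], [0.002, 0.001, -1.0]]
wrist_force: [1.0, 1.5, 10.5]
finger_gap: -0.0001
grip_force: 5.4
```

Emit:
arm_command(moves=[[[0,0,-0.3],[0,0,0],0],[[0,0,-1.05],[0,0,0],0],[[-0.56,0,-1.05],[0,0,0],1],[[-0.56,0,-1.05],[0,0,0],1],[[-0.56,0,-1.05],[0,0,0],1],[[-0.56,0,-1.05],[0,0,0],1],[[-0.56,0,-1.05],[0,0,0],1]])

```text
clock: 18.32
position: [0.6126, -0.0004, 0.1763]
eef_rot: [[0.914, 0.406, -0.001], [0.406, -0.914, 0.0], [-0.001, -0.0, -1.0]]
wrist_force: [0.3, 0.7, 0.2]
finger_gap: 0.0852
grip_force: 0.0
```

```bash
python3 - <<'E'
from meas import *
s=snap('wrist');st=manip.get_state();print(st['position'],st['wrist_force'])
gauge(s,(.611,-.0005),.066)
C=cloud(s).reshape(-1,3);u=np.array([.914,.405]);d=C[:,:2]-[.611,-.0005];t=d@u;q=abs(d@[-.405,.914])
for k in(-.026,-.013,0,.013,.026):
    m=(abs(t-k)<.004)&(q<.004)&(C[:,2]>.1)&(C[:,2]<.148);print(k,m.sum(),np.median(C[m,2]).round(4) if m.any() else '')
plan([(.6105,0,.0805,24)])
E
```

```text
[ 6.12629529e-01 -3.86761820e-04  1.76402734e-01] [ 0.27746441 -0.34444677 -0.91151001]
rocker n 2541 angle 23.9 mid of ends [6.099e-01 4.000e-04 1.305e-01] span 0.063
  end -0.03 346 [ 0.5903 -0.0097  0.136 ]
  end 0.018 448 [0.6333 0.0096 0.1255]
    -0.03 217 0.1 9.6 0.139
    -0.02 286 0.1 9.5 0.1384
    -0.01 367 0.5 22.0 0.1358
    0.0 762 -0.1 23.0 0.1338
    0.01 363 -0.2 18.0 0.1311
    0.02 417 0.1 15.2 0.1286
    0.03 129 -0.2 13.5 0.1263
flange circle 612.2175903320312 0.00565338134765625 r 57.171875 z 0.0599
-0.026 183 0.1367
-0.013 183 0.1339
0 182 0.1311
0.013 184 0.128
0.026 180 0.1252
[-0.035, -0.024, 1.918] [-0.002, 0.004, -0.009]
```

Locked again. Grip and draw out.

Emit:
arm_command(moves=[[[-0.04,-0.02,0.7],[0,0,0],1],[[-0.04,-0.02,1.4],[0,0,0],1],[[-0.04,-0.02,1.9],[0,0,0],1],[[-0.04,-0.02,1.9],[0,0,0],1],[[-0.04,-0.02,1.9],[0,0,0],1],[[-0.04,-0.02,1.9],[0,0,0],0.1],[[-0.04,-0.02,1.9],[0,0,0],0.1],[[-0.04,-0.02,1.9],[0,0,0],0.1],[[-0.04,-0.02,1.9],[0,0,0],0.1],[[-0.04,-0.02,1.9],[0,0,0],0.1]])

```text
clock: 19.62
position: [0.6104, -0.0, 0.0825]
eef_rot: [[0.914, 0.405, 0.0], [0.405, -0.914, 0.001], [0.0, -0.001, -1.0]]
wrist_force: [-2.0, 1.9, 5.2]
finger_gap: 0.0228
grip_force: 58.6
```

Emit:
arm_command(moves=[[[0,0,-0.05],[0,0,0],0.1],[[0,0,-0.12],[0,0,0],0.1],[[0,0,-0.22],[0,0,0],0.1],[[0,0,-0.35],[0,0,0],0.1],[[0,0,-0.5],[0,0,0],0.1]])

```text
clock: 20.25
position: [0.61, -0.0005, 0.1071]
eef_rot: [[0.914, 0.405, -0.001], [0.405, -0.914, -0.0], [-0.001, -0.0, -1.0]]
wrist_force: [1.6, 0.1, -4.5]
finger_gap: 0.0226
grip_force: 59.0
```

```bash
python3 - <<'E'
from h import *
plan([(.61,0,.188,24),(.45,-.117,.188,24),(.3815,-.149,.188,24)])
E
```

```text
[0.003, -0.01, -1.619] [-0.001, 0.006, -0.01]
[-3.871, 0.832, -1.616] [-0.001, 0.006, -0.01]
[-5.382, 0.861, -1.614] [-0.001, 0.006, -0.01]
```

Emit:
arm_command(moves=[[[0,0,-0.6],[0,0,0],0.1],[[0,0,-1.4],[0,0,0],0.1],[[0,0,-1.62],[0,0,0],0.1],[[-1.2,0.25,-1.62],[0,0,0],0.1],[[-2.4,0.5,-1.62],[0,0,0],0.1],[[-3.6,0.7,-1.62],[0,0,0],0.1],[[-4.7,0.86,-1.62],[0,0,0],0.1],[[-5.38,0.86,-1.62],[0,0,0],0.1],[[-5.38,0.86,-1.62],[0,0,0],0.1],[[-5.38,0.86,-1.62],[0,0,0],0.1]])

```text
clock: 21.5
position: [0.3818, -0.1486, 0.1876]
eef_rot: [[0.914, 0.405, -0.0], [0.405, -0.914, 0.0], [0.0, -0.0, -1.0]]
wrist_force: [-1.0, 0.4, -2.8]
finger_gap: 0.0226
grip_force: 59.6
```

```bash
python3 - <<'E'
from meas import *
s=snap('wrist');st=manip.get_state();print(st['position'],st['wrist_force'])
bore(s,(.45,-.117),.046);gauge(s,st['position'],st['position'][2]-.0155)
cv2.imwrite('pics/w5.png',s['image'])
E
```

```text
[ 0.38220033 -0.14856706  0.18775784] [ 1.12948474 -0.81863436 -3.25524356]
block [ 0.4523 -0.1161  0.0447] ((450.11541748046875, -117.09146881103516), (84.44812774658203, 84.22854614257812), 12.407610893249512)
hole 186 [ 0.45   -0.1172] r 0.0255
rocker n 21530 angle -66.1 mid of ends [ 0.3927 -0.1451  0.2516] span 0.103
  end -0.03 1215 [ 0.3835 -0.1236  0.2374]
  end 0.018 1222 [ 0.4009 -0.166   0.2375]
    -0.03 2116 -6.3 26.0 0.2474
    -0.02 1161 6.7 7.1 0.2522
    -0.01 2078 2.4 40.0 0.2522
    0.0 4021 3.5 42.9 0.2396
    0.01 2087 2.6 39.8 0.2522
    0.02 1165 6.8 6.9 0.2523
    0.03 2109 -5.9 26.5 0.2478
flange circle 383.7815856933594 -148.77745056152344 r 33.22038650512695 z 0.1694
```

View pics/w5.png

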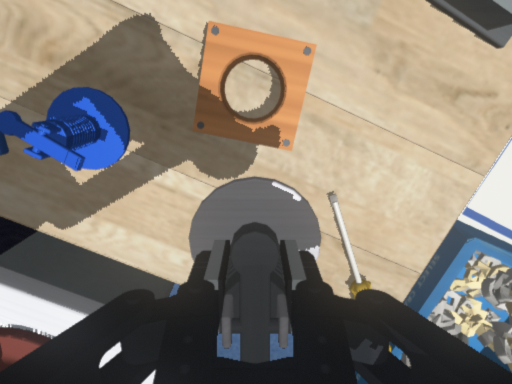

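The picture shows the empty stand hole at (253,88) with the flange held level at (255,235) short of it; the blue look-alike at (75,130) is clear. Hole (0.450, -0.1172), r 25.5 mm, as it must be.

Emit:
arm_command(moves=[[[1.0,-0.03,0],[0,0,0],0.1],[[1.48,-0.04,0],[0,0,0],0.1],[[1.48,-0.04,0.6],[0,0,0],0.1],[[1.48,-0.04,1.2],[0,0,0],0.1],[[1.48,-0.04,1.2],[0,0,0],0.1],[[1.48,-0.04,1.2],[0,0,0],0.1]])

```text
clock: 22.3
position: [0.4497, -0.1169, 0.1286]
eef_rot: [[0.914, 0.406, 0.001], [0.406, -0.914, -0.0], [0.001, 0.001, -1.0]]
wrist_force: [-0.6, 0.1, -2.2]
finger_gap: 0.0225
grip_force: 59.4
```

```bash
python3 - <<'E'
from meas import *
s=snap('wrist');st=manip.get_state();print(st['position'],st['wrist_force'])
C=cloud(s);P=C[(np.hypot(C[...,0]-.45,C[...,1]+.117)<.075)&(abs(C[...,2]-.046)<.008)];print(len(P),cv2.minAreaRect(P[:,:2].astype(np.float32)*1000))
gauge(s,st['position'],st['position'][2]-.0165)
E
```

```text
[ 0.45016    -0.11726101  0.12922823] [ 0.06128635  0.05095316 -3.34568171]
5435 ((450.0783996582031, -117.0370864868164), (84.41619873046875, 84.2118911743164), 12.394136428833008)
rocker n 21335 angle -66.1 mid of ends [ 0.4603 -0.113   0.1925] span 0.104
  end -0.03 1212 [ 0.4512 -0.0917  0.1784]
  end 0.018 1203 [ 0.4688 -0.1341  0.1784]
    -0.03 2153 -6.0 26.6 0.189
    -0.02 1148 6.5 7.0 0.1927
    -0.01 2073 2.5 39.7 0.1927
    0.0 4016 3.5 42.8 0.1806
    0.01 2095 2.7 39.3 0.1927
    0.02 1165 6.3 7.3 0.1927
    0.03 2072 -6.0 27.6 0.1898
flange circle 450.9393310546875 -117.39315795898438 r 33.16855239868164 z 0.1106
```

Emit:
arm_command(moves=[[[-0.01,-0.01,0.2],[0,0,0],0.1],[[-0.01,-0.01,0.35],[0,0,0],0.1],[[-0.01,-0.01,0.5],[0,0,0],0.1],[[-0.01,-0.01,0.65],[0,0,0],0.1],[[-0.01,-0.01,0.8],[0,0,0],0.1],[[-0.01,-0.01,0.95],[0,0,0],0.1],[[-0.01,-0.01,1.05],[0,0,0],0.1],[[-0.01,-0.01,1.1],[0,0,0],0.1],[[-0.01,-0.01,1.1],[0,0,0],0.1]])

```text
clock: 23.48
position: [0.448, -0.1167, 0.0727]
eef_rot: [[0.914, 0.405, -0.0], [0.405, -0.914, 0.0], [-0.0, -0.0, -1.0]]
wrist_force: [-1.0, 0.1, -3.3]
finger_gap: 0.0223
grip_force: 59.4
```

Emit:
arm_command(moves=[[[0.02,0.01,0.03],[0,0,0],0.1],[[0.02,0.01,0.06],[0,0,0],0.1],[[0.02,0.01,0.08],[0,0,0],0.1],[[0.02,0.01,0.08],[0,0,0],0.1]])

```text
clock: 23.98
position: [0.449, -0.1167, 0.0687]
eef_rot: [[0.914, 0.405, -0.0], [0.405, -0.914, 0.0], [-0.0, -0.0, -1.0]]
wrist_force: [0.3, 0.1, -4.3]
finger_gap: 0.0226
grip_force: 59.4
```

Emit:
arm_command(moves=[[[0,0,0.01],[0,0,0],0.1],[[0,0,0.02],[0,0,0],0.1],[[0,0,0.03],[0,0,0],0.1],[[0,0,0.03],[0,0,0],0.1]])

```text
clock: 24.48
position: [0.4491, -0.1168, 0.0685]
eef_rot: [[0.914, 0.406, -0.001], [0.406, -0.914, 0.0], [-0.001, -0.0, -1.0]]
wrist_force: [-5.0, 2.1, 7.9]
finger_gap: 0.0227
grip_force: 60.9
```

Seated: 8 N at the expected 68.5 mm. Release and rise.

Emit:
arm_command(moves=[[[0,0,-0.02],[0,0,0],0.1],[[0,0,-0.02],[0,0,0],1],[[0,0,-0.02],[0,0,0],1],[[0,0,-0.02],[0,0,0],1],[[0,0,-0.02],[0,0,0],1],[[0,0,-0.02],[0,0,0],1],[[0,0,-0.6],[0,0,0],1],[[0,0,-1.4],[0,0,0],1],[[-0.4,0,-2.6],[0,0,0],1],[[-0.4,0,-2.6],[0,0,0],1]])

```text
clock: 25.72
position: [0.434, -0.1269, 0.2031]
eef_rot: [[0.914, 0.405, 0.011], [0.405, -0.914, -0.005], [0.008, 0.009, -1.0]]
wrist_force: [-0.1, 0.2, -0.0]
finger_gap: 0.0855
grip_force: 0.0
```

```bash
python3 - <<'E'
from meas import *
s=snap('wrist');st=manip.get_state();print(st['position'],st['wrist_force'])
gauge(s,(.45,-.117));cv2.imwrite('pics/w6.png',s['image'])
E
```

```text
[ 0.43251365 -0.1259459   0.20029925] [-0.35186627 -0.13670871 -0.83304534]
rocker n 1870 angle 23.8 mid of ends [ 0.4488 -0.1166  0.1162] span 0.063
  end -0.03 265 [ 0.429  -0.1268  0.1221]
  end 0.018 333 [ 0.4722 -0.1075  0.1116]
    -0.03 158 0.0 9.7 0.1261
    -0.02 218 0.0 9.7 0.1238
    -0.01 298 -0.0 20.6 0.1216
    0.0 511 0.1 23.2 0.1201
    0.01 270 0.1 18.9 0.1168
    0.02 307 -0.0 15.1 0.115
    0.03 108 -0.0 13.6 0.1127
flange circle 456.49139404296875 -121.17272186279297 r 40.629966735839844 z 0.0507
```

View pics/w6.png

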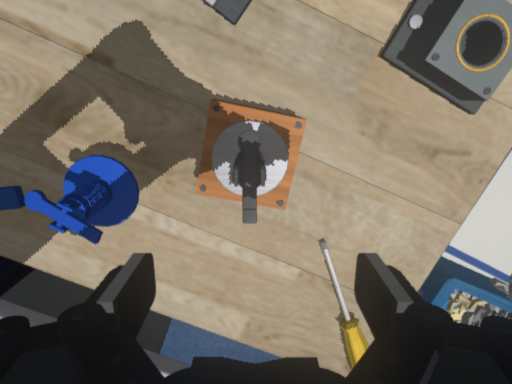

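The gauge stands upright in its stand at (250,160), locked, with its heights the same as at the start (square end 122 mm, flange 51 mm). The bystanders are untouched.

```bash
python3 -c "
from rig import manip
print(manip.sign_off())"
```

```text
the job is handed in; nothing more can be done
None
```

The gauge took its size in the wider bore, unlocked and locked again there, and now stands upright and locked in its wooden stand; I handed the job in at about 26 s. The plungers can't be seen, so the size it holds is inferred from the rocker's position and not measured, and the highest force read at a stop was about 13 N.

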